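Gauge two salvaged battery cells

TASK

Two salvaged cells lie in the grooves of the orange mat; one of them has a bulged can. Try them in the bore gauge from the open end of its V-rail: slide the one that fits right through the bore and leave it lying on the rail between the gauge plate and the end stop, and lay the one that will not enter in the steel scrap tray. Do not ram or drop a cell, and leave the other things on the bench where they are.

Things in the scene. Friction and masses are not known exactly. Their poses are not given: they have to be found in the camera images.
- cell_a: a salvaged cylindrical cell, dark sleeve, steel ends, 65 mm long, 47 g, lying along a groove of the mat. Origin at its centre, x along its length (either end may lead). One of cell_a, cell_b is sound, 18.4 mm in diameter; the other is bulged, 21.6 mm, narrowing to 19.2 mm over the last 4 mm at each end. Which is which is for the gauge to show
- cell_b: the other salvaged cylindrical cell, dark sleeve, steel ends, 65 mm long, 47 g, lying along a groove of the mat. Origin at its centre, x along its length (either end may lead). One of cell_a, cell_b is sound, 18.4 mm in diameter; the other is bulged, 21.6 mm, narrowing to 19.2 mm over the last 4 mm at each end. Which is which is for the gauge to show
- gauge: fixed gauge: base 226 x 64 x 8 mm, a narrow steel V-rail along it and an upright gauge plate across it (46 mm wide, top 60 mm above the table) with a 20 mm bore. Origin on the table under the bore, z up, x along the rail from the open end to the end stop. Gauge plate x = -6 to 6 mm, infeed rail -98 to -6, outfeed rail 6 to 118, then the stop, 24 mm wide, 50 mm high
- bore (a point): centre of the bore, 40 mm above the table; axes as the gauge. A sound cell lying in the rail is in line with it and slides through, pushed or drawn; a bulged one lies 1.8 mm higher and its end meets the plate's face
- infeed (a point): where a cell's centre is when laid on the infeed rail, 50 mm before the bore's centre, 40 mm up. The rail is 16 mm wide, narrower than a cell, so fingers can straddle it; its edges are 33 mm, the base plate 8 mm above the table. Fingers that straddle it stop at the gauge plate
- outfeed (a point): where a sound cell's centre may finally be, on the outfeed rail, 55 mm beyond the bore's centre, 40 mm up. The nose of a cell put through as far as the fingers go stands out of the bore on this side and can be gripped there, fingers straddling the rail, and drawn on
- mat: orange silicone bench mat, fixed, 290 x 180 x 4 mm. Origin at the centre of its underside. Its two grooves lie along its y axis at x = -80 and 0 mm, each between ribs 2.2 mm high and 14 mm apart; the cell lies on the mat between them. Beyond x = 53 mm is a compartment with walls 4 mm high, with torn nickel strip and a tin
- scrap_tray: open steel tray, fixed, 170 (x) x 130 (y) mm outside, walls and floor 3 mm thick, rim 34 mm above the table. Origin at the centre of its underside
- flux_tin: bystander: small round tin, 39 mm across, 15 mm high, standing in the compartment of the mat
- pliers: bystander: bent-nose pliers lying on the table, 190 mm long
- screwdriver: bystander: black-handled screwdriver lying on the table, 190 mm long
- caliper: bystander: calliper lying on the table, 225 mm long
- meter: bystander: multimeter lying on the table, 135 x 72 x 40 mm

How it is judged:
By the outcome, as a careful person would: the job done as asked, in the order asked, and still so for the second after the job is handed in, with the robot touching nothing.
It also fails if it takes over 64 s, if anything falls off the work surface, if the arm or the gripper's body presses on something with over 40 N, if the wrist force passes 120 N, or if a joint passes its speed limit or range.

ROBOT

A 6-joint arm with a two-finger parallel gripper is mounted at the origin on the work surface. World frame = base frame: x ahead of the robot, y to its left, z up, the work surface at z = 0. Lengths are in m, angles in degrees, forces in N, time in s.
With the tool pointing down it reaches from about 0.375 to 0.9 m from the base axis. Payload 3.1 kg.
Tool frame: the origin (TCP) lies midway between the tips of the shut fingers; the grasp point (between the pads) lies 19 mm behind it; z points along the fingers, y is the line along which they close (so a half turn about z gives the same grasp; the last joint's range is limited). The gripper opens to 87 mm and grips with 3 to 60 N. Pads are 19 mm wide; open, the fingers measure 117 mm over their backs; the gripper's body (75 mm by 190 mm) begins 51 mm behind the grasp point.
Start: joints at [-80.529, 30.224, 82.088, -0, 67.689, -10.227], TCP at [0.211, -0.588, 0.223] pointing down, gripper open.
Joint ranges: [-176.69, 176.69], [-43.24, 126.21], [12.49, 139.97], [-82, 262], [0, 151.66], [-163.58, 163.58]. Speed limits (degrees/s): [159.86, 159.86, 180, 180, 180, 180].

INTERFACE

Orientations are given as a 3x3 rotation matrix whose columns are the frame's x, y, z axes.
In Python, from rig import bot, job, capture gives the robot as it stands (bot), with the cameras as plain functions and the job (job).
- The arm moves only by the shell command python3 steer.py 'ROWS'. ROWS is rows parted by semicolons, their numbers by spaces, 1 to 20 of them, each of 7 numbers: dx, dy, dz in m, then a rotation vector rx, ry, rz in degrees, then the opening from 0.0 (shut) to 1.0 (fully open); each row is the pose to reach, as a shift and turn from the pose commanded when the command began, along the tool's axes at that moment; what a row does not reach only later rows make up. A row lasts 1/10 s, in which the tool goes at most 0.05 m and 8.59 degrees, less where a joint would pass 70% of its speed; a pose out of reach is approached as far as the arm can. The fingers move at their own pace and stop on an object; the grip force is fixed at half the most. Time passes only in rows, so rows that do not move let the fingers close. It prints the time, the measured TCP pose, the force, the opening and the grip force at its end.
- bot.read_state(): the state, without advancing time (a new reading comes with each control period).
- capture(name): name is "side" or "top" or "wrist"; returns a dict with "color" (384x512x3 uint8, red, green, blue), "K" (3x3 intrinsics, pixels), "D" ([k1, k2, p1, p2, k3] as OpenCV has them; the pictures are not rectified), "view" (4x4, takes a point from world to camera coordinates); the wrist camera has in their place "mount" (4x4, takes a point from camera to tool coordinates, whose origin is the TCP and whose axes are the flange's). Camera axes: x right, y up, looking along -z (the intrinsics and any distortion apply to the point x, -y, -z); pixel columns grow to the right and rows downward; lengths in m; the calibration is good to about 2 mm. A picture is of the moment at which its call begins: read the wrist's pose just before it. There is no depth.
- job.hand_in(): hands the job in; it is judged then, once.
The state is a dict: "time_s": time; "joint_positions": joint angles; "qvel": joint speeds; "tau": joint torques, N m; "position": TCP position; "tcp_rot": TCP orientation; "force": force on the tool from outside, world axes, zero at the start; "moment": the same for the moment, N m; "opening": opening from 0.0 (shut) to 1.0 (fully open); "grasp_force": force on a finger pad.
Only numpy, scipy, OpenCV 4.12 (cv2) and the standard library are available. Lean on these libraries where they do the work, as an engineer would, in place of code of your own. Each camera call takes 0.05 s, during which the arm holds its last target. There are 200 camera calls.

## Working session

There is one attempt and no reset: what is moved stays moved. The work goes in short steps, Python scripts to look and compute and a shell command to move; the robot and the scene stay as the last step left them, time stands still between calls to the robot, and variables do not carry over. Pictures are saved under pics/ and viewed, at most 10 in all, crops included, and the job is handed in when it is done.

```bash
ls; mkdir -p pics
python3 - <<'E'
from rig import bot, job, capture
import cv2,numpy as np
s=bot.read_state(); print(s["time_s"],s["position"],np.round(s["tcp_rot"],3),s["opening"])
for n in("top","side"):
    c=capture(n); cv2.imwrite(f"pics/{n}0.png",cv2.cvtColor(c["color"],cv2.COLOR_RGB2BGR)); print(n,c["K"],c["D"],np.round(c["view"],4))
E
```

```text
pics
rig.py
steer.py
0.0 [ 0.21056787 -0.5876841   0.22158682] [[ 0.941  0.337 -0.   ]
 [ 0.337 -0.941  0.002]
 [ 0.    -0.002 -1.   ]] 1.0016784349592829
top [[485.72905717   0.         243.71097859]
 [  0.         485.72905717 187.80377942]
 [  0.           0.           1.        ]] [0.04835702 0.         0.         0.         0.        ] [[-0.0189 -0.9997 -0.0133  0.0374]
 [ 0.998  -0.0197  0.0595 -0.5214]
 [-0.0598 -0.0122  0.9981 -1.2303]
 [ 0.      0.      0.      1.    ]]
side [[415.88750268   0.         253.55920548]
 [  0.         415.88750268 190.18853162]
 [  0.           0.           1.        ]] [-0.08095642  0.          0.          0.          0.        ] [[-0.9849 -0.1717  0.0208  0.554 ]
 [ 0.1342 -0.6828  0.7182 -0.1024]
 [-0.1091  0.7102  0.6955 -1.093 ]
 [ 0.      0.      0.      1.    ]]
```

View pics/top0.png

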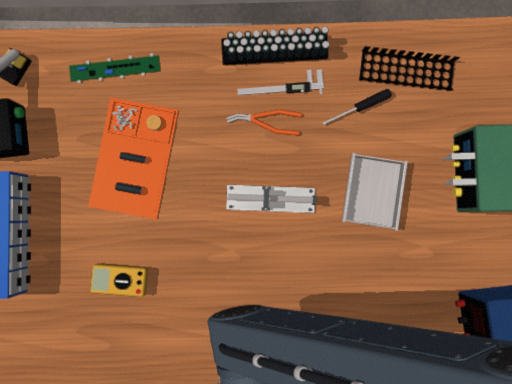

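View pics/side0.png

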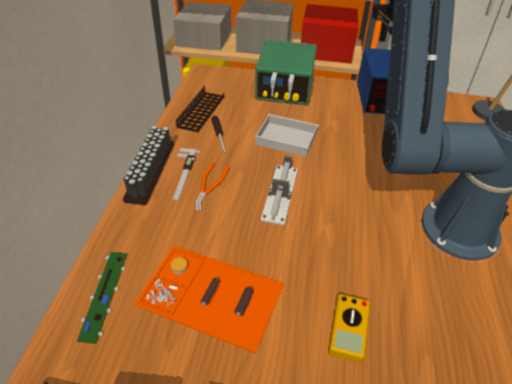

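Top view: cells at about (132,157) and (128,188) on the mat. The gauge is at (270,199), with its stop to the right and the open end on the left, and the tray is at (376,191). The side view agrees.

```bash
cat > h.py <<'E'
from rig import bot, job, capture
import cv2,numpy as np
def snap(n,f=None):
    s=bot.read_state(); c=capture(n)
    if n=="wrist":
        T=np.eye(4); T[:3,:3]=s["tcp_rot"]; T[:3,3]=s["position"]
        c["view"]=np.linalg.inv(T@np.array(c["mount"]))
    if f: cv2.imwrite(f"pics/{f}.png",cv2.cvtColor(c["color"],cv2.COLOR_RGB2BGR))
    return c
def plane(c,px,z):
    px=np.array(px,float).reshape(-1,1,2)
    u=cv2.undistortPoints(px,np.array(c["K"]),np.array(c["D"]))[:,0]
    M=np.linalg.inv(c["view"]); d=np.c_[u[:,0],-u[:,1],-np.ones(len(u))]@M[:3,:3].T
    o=M[:3,3]; return o+d*((z-o[2])/d[:,2])[:,None]
def proj(c,P):
    q=np.atleast_2d(P)@c["view"][:3,:3].T+c["view"][:3,3]
    q=q*[1,-1,-1]
    return cv2.projectPoints(q.reshape(-1,1,3),np.zeros(3),np.zeros(3),np.array(c["K"]),np.array(c["D"]))[0][:,0]
def rect(mask,k=0):
    cs=cv2.findContours(mask.astype(np.uint8),cv2.RETR_EXTERNAL,cv2.CHAIN_APPROX_NONE)[0]
    cs=sorted(cs,key=cv2.contourArea,reverse=True)
    return cs
def st():
    s=bot.read_state(); print(s["time_s"],np.round(s["position"],4),np.round(s["tcp_rot"],3).tolist(),"F",np.round(s["force"],1),"op",round(s["opening"],3),"g",round(s["grasp_force"],1))
    return s
def rel(target,R=None):
    "shift in tool axes from measured pose"
    s=bot.read_state(); print("rel",np.round(s["tcp_rot"].T@(np.array(target)-s["position"]),4))
E
python3 - <<'E'
from h import *
c=snap("top"); im=c["color"].astype(int); r,g,b=im[...,0],im[...,1],im[...,2]
def show(n,m,z,x0,x1,y0,y1,k=1):
    q=np.zeros(m.shape,bool); q[y0:y1,x0:x1]=m[y0:y1,x0:x1]
    for cn in rect(q)[:k]:
        R=cv2.minAreaRect(cn); P=plane(c,cv2.boxPoints(R),z)
        ctr=P.mean(0); e=P[1]-P[0]; f=P[2]-P[1]
        if np.hypot(*e[:2])<np.hypot(*f[:2]): e,f=f,e
        print(n,ctr.round(4),"len",np.hypot(*e[:2]).round(4),np.hypot(*f[:2]).round(4),"ang",np.degrees(np.arctan2(e[1],e[0])).round(2))
show("mat",(r>180)&(g<120)&(b<70),.004,80,185,95,222)
show("cells",(r<90)&(g<90),.014,105,155,145,200,2)
sat=im.max(2)-im.min(2)
show("gauge",(sat<40)&(r>120),.008,215,325,170,225)
show("tray",(sat<40)&(r>90),.034,338,412,145,235)
print(capture("wrist")["mount"])
E
```

```text
mat [0.6071 0.3148 0.004 ] len 0.2946 0.1829 ang -11.2
cells [0.5273 0.3239 0.014 ] len 0.066 0.0193 ang -101.45
cells [0.6068 0.3128 0.014 ] len 0.0663 0.0167 ang -102.46
gauge [ 0.4939 -0.0404  0.008 ] len 0.2272 0.0647 ang -93.26
tray [ 0.5068 -0.3003  0.034 ] len 0.1749 0.1413 ang -9.97
[[-3.94480473e-04  9.64044657e-01  2.65739993e-01  7.35677305e-02]
 [ 9.99999727e-01  2.14139859e-04  7.07608879e-04  1.53376478e-04]
 [ 6.25261034e-04  2.65740200e-01 -9.64044478e-01 -1.62127692e-01]
 [ 0.00000000e+00  0.00000000e+00  0.00000000e+00  1.00000000e+00]]
```

```bash
R='0.448 -0.411 0 0 0 -67 0.5'; python3 steer.py '0.448 -0.411 0 0 0 -67 0.5;0.448 -0.411 0 0 0 -67 0.5;0.448 -0.411 0 0 0 -67 0.5;0.448 -0.411 0 0 0 -67 0.5;0.448 -0.411 0 0 0 -67 0.5;0.448 -0.411 0 0 0 -67 0.5;0.448 -0.411 0 0 0 -67 0.5;0.448 -0.411 0 0 0 -67 0.5;0.448 -0.411 0 0 0 -67 0.5;0.448 -0.411 0 0 0 -67 0.5;0.448 -0.411 0 0 0 -67 0.5;0.448 -0.411 0 0 0 -67 0.5;0.448 -0.411 0 0 0 -67 0.5;0.448 -0.411 0 0 0 -67 0.5;0.448 -0.411 0 0 0 -67 0.5;0.448 -0.411 0 0 0 -67 0.5;0.448 -0.411 0 0 0 -67 0.5'
python3 - <<'E'
from h import *
st(); c=snap("wrist","w1"); print(c["K"],c["D"])
E
```

```text
time_s: 1.9
position: [0.4935, -0.0519, 0.2225]
tcp_rot: [[0.06, 0.998, -0.0], [0.998, -0.06, -0.0], [-0.0, -0.0, -1.0]]
force: [-1.4, -0.1, 0.2]
opening: 0.498
grasp_force: 0.0
1.9 [ 0.4935 -0.0519  0.2225] [[0.06, 0.998, -0.0], [0.998, -0.06, -0.0], [-0.0, -0.0, -1.0]] F [-1.4 -0.1  0.2] op 0.498 g 0.0
[[316.2418264    0.         252.21879751]
 [  0.         316.2418264  195.08864448]
 [  0.           0.           1.        ]] [-0.05285902  0.          0.          0.          0.        ]
```

View pics/w1.png

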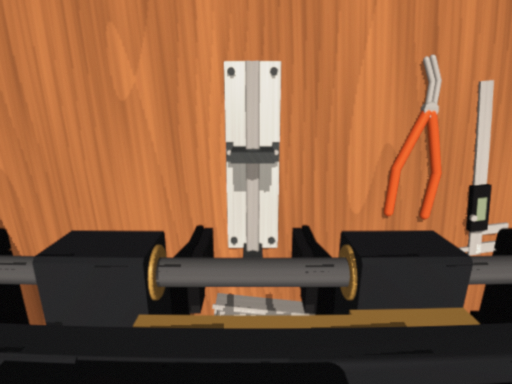

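The wrist view shows the open end at row 62, the plate at about rows 147–162 and the stop hidden near row 250. The rail centre is at about column 253. Measuring edges.

Run:
```python
from h import *
c=snap("wrist"); im=c["color"].astype(int); g=cv2.cvtColor(c["color"],cv2.COLOR_RGB2GRAY)
for row in (80,100,120,185,200,220): print(row,g[row,220:286].tolist())
print("col235",g[140:170,250].tolist()); print("colbase",g[55:70,238].tolist(),g[55:70,252].tolist())
sat=im.max(2)-im.min(2); m=((sat<35)&(im[...,0]>140)); m[:55]=0;m[250:]=0;m[:,:215]=0;m[:,290:]=0
cs=[(r,)+tuple(np.where(m[r])[0][[0,-1]]) for r in range(70,140,5)]
L=plane(c,[(a-.5,r) for r,a,b in cs],.008);R=plane(c,[(b+.5,r) for r,a,b in cs],.008)
M=(L+R)/2; print("width",np.mean(R-L,0)); p=np.polyfit(M[:,1],M[:,0],1); print("axis x=",p,"ang",np.degrees(np.arctan(p[0])))
for nm,px,z in (("openend",(252,61.5),.008),("plate near",(252,147),.06),("plate far",(252,162),.06)): print(nm,plane(c,px,z))
```

```text
80 [137, 133, 132, 141, 181, 223, 230, 230, 231, 230, 230, 229, 231, 232, 231, 232, 233, 232, 233, 232, 232, 232, 232, 230, 216, 177, 165, 176, 181, 182, 182, 184, 183, 182, 182, 183, 183, 179, 168, 182, 217, 230, 231, 231, 231, 232, 233, 233, 231, 230, 231, 231, 229, 228, 230, 232, 233, 231, 227, 218, 187, 144, 134, 134, 135, 132]
100 [143, 137, 136, 141, 162, 212, 226, 228, 228, 228, 228, 227, 228, 228, 228, 228, 230, 229, 229, 229, 229, 229, 229, 226, 208, 168, 162, 176, 182, 184, 185, 183, 181, 183, 184, 185, 185, 179, 171, 192, 226, 230, 230, 231, 230, 230, 230, 231, 230, 230, 230, 230, 227, 228, 230, 232, 232, 229, 222, 205, 173, 145, 137, 137, 135, 134]
120 [142, 149, 150, 148, 157, 187, 216, 225, 226, 227, 225, 224, 222, 224, 223, 225, 226, 225, 223, 225, 226, 227, 227, 224, 214, 192, 167, 176, 183, 185, 185, 183, 183, 183, 185, 184, 183, 177, 171, 190, 223, 228, 229, 230, 229, 228, 228, 228, 228, 229, 229, 228, 227, 227, 229, 231, 231, 228, 222, 200, 161, 142, 139, 136, 134, 133]
185 [147, 151, 150, 152, 152, 153, 179, 213, 223, 224, 224, 220, 201, 166, 150, 147, 148, 146, 1
[... 756 characters left out ...]
6, 183, 176, 172, 195, 218, 223, 221, 221, 222, 224, 224, 223, 221, 221, 221, 221, 222, 224, 223, 221, 216, 191, 137, 119, 119, 120, 121, 125, 132, 136]
col235 [183, 183, 183, 184, 184, 184, 184, 177, 150, 98, 71, 64, 69, 77, 79, 80, 82, 80, 78, 78, 76, 78, 80, 96, 113, 123, 123, 123, 125, 125]
colbase [132, 130, 131, 131, 132, 147, 192, 228, 234, 234, 234, 234, 234, 234, 234] [137, 138, 137, 137, 138, 149, 169, 181, 182, 184, 183, 182, 184, 183, 184]
width [ 0.06224459 -0.00377619  0.        ]
axis x= [0.05859948 0.49716267] ang 3.3536678699298124
openend [[0.50155173 0.07182378 0.008     ]]
plate near [[ 0.4961779  -0.01733495  0.06      ]]
plate far [[ 0.49523735 -0.03280231  0.06      ]]
```

```bash
python3 steer.py '0.37 0.05 0.02 0 0 8 0.5;0.37 0.05 0.02 0 0 8 0.5;0.37 0.05 0.02 0 0 8 0.5;0.37 0.05 0.02 0 0 8 0.5;0.37 0.05 0.02 0 0 8 0.5;0.37 0.05 0.02 0 0 8 0.5;0.37 0.05 0.02 0 0 8 0.5;0.37 0.05 0.02 0 0 8 0.5;0.37 0.05 0.02 0 0 8 0.5;0.37 0.05 0.02 0 0 8 0.5'
python3 - <<'E'
from h import *
st(); c=snap("wrist","w2"); im=c["color"].astype(int)
m=(im.max(2)<95); m[230:]=0
o=(im[...,0]>150)&(im[...,1]<120)&(im[...,2]<80); oc=cv2.convexHull(rect(o)[0]); h=np.zeros(m.shape,np.uint8); cv2.fillPoly(h,[oc],1); m&=h>0
for cn in rect(m)[:4]:
    if cv2.contourArea(cn)<100: continue
    R=cv2.minAreaRect(cn); P=plane(c,cv2.boxPoints(R),.0135); e=P[1]-P[0]; f=P[2]-P[1]
    if np.hypot(*e[:2])<np.hypot(*f[:2]): e,f=f,e
    print(R,P.mean(0).round(4),np.hypot(*e[:2]).round(4),np.hypot(*f[:2]).round(4),np.degrees(np.arctan2(e[1],e[0])).round(2))
E
```

```text
time_s: 3.0
position: [0.5649, 0.3157, 0.2021]
tcp_rot: [[0.195, 0.981, -0.001], [0.981, -0.195, -0.001], [-0.001, -0.001, -1.0]]
force: [-0.6, -0.2, 0.3]
opening: 0.499
grasp_force: 0.0
3.0 [0.5649 0.3157 0.2021] [[0.195, 0.981, -0.001], [0.981, -0.195, -0.001], [-0.001, -0.001, -1.0]] F [-0.6 -0.2  0.3] op 0.499 g 0.0
((482.66217041015625, 104.47296905517578), (167.8513641357422, 29.09861946105957), 80.53767395019531) [0.832  0.3385 0.0135] 0.1891 0.0314 -80.93
((219.0, 174.5), (57.0, 18.0), 90.0) [0.5286 0.3226 0.0135] 0.0658 0.0199 -102.42
((289.9356384277344, 170.43118286132812), (15.224879264831543, 57.368141174316406), 1.9091525077819824) [0.6081 0.3116 0.0135] 0.0657 0.0168 78.25
((50.44438934326172, 179.1595001220703), (81.99122619628906, 7.527575969696045), 75.52970886230469) [0.3345 0.3555 0.0135] 0.0948 0.0092 -95.74
```

View pics/w2.png

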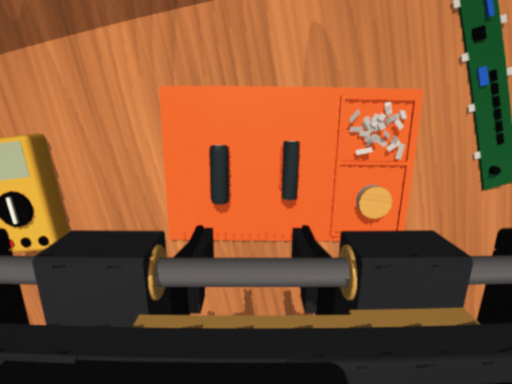

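The left cell is about 20 mm wide and looks bulged. The right one, at (290,170), is about 17 mm and looks sound, so I'll take it first, gripped behind its centre.

```bash
python3 steer.py '0.019 0.043 0.05 0 0 0 0.5;0.019 0.043 0.1 0 0 0 0.5;0.019 0.043 0.15 0 0 0 0.5;0.019 0.043 0.17 0 0 0 0.5;0.019 0.043 0.183 0 0 0 0.5;0.019 0.043 0.192 0 0 0 0.5;0.019 0.043 0.192 0 0 0 0.5;0.019 0.043 0.192 0 0 0 0.5'
python3 - <<'E'
from h import *
st(); rel((.611,.3263,.009))
E
```

```text
time_s: 3.85
position: [0.6127, 0.3264, 0.0128]
tcp_rot: [[0.196, 0.981, 0.004], [0.981, -0.196, 0.001], [0.002, 0.003, -1.0]]
force: [-0.1, 1.0, -0.1]
opening: 0.499
grasp_force: 0.0
3.85 [0.6127 0.3264 0.0128] [[0.196, 0.981, 0.004], [0.981, -0.196, 0.001], [0.002, 0.003, -1.0]] F [-0.1  1.  -0.1] op 0.499 g 0.0
rel [-0.0005 -0.0016  0.0038]
```

```bash
python3 steer.py '0 -0.001 0.001 0 0 0 0.5;0 -0.001 0.001 0 0 0 0.5;0 -0.001 0.001 0 0 0 0;0 -0.001 0.001 0 0 0 0;0 -0.001 0.001 0 0 0 0;0 -0.001 0.001 0 0 0 0;0 -0.001 0.001 0 0 0 0'
```

```text
time_s: 4.55
position: [0.6101, 0.3265, 0.0095]
tcp_rot: [[0.196, 0.981, -0.0], [0.981, -0.196, 0.0], [-0.0, -0.0, -1.0]]
force: [0.2, 0.5, 1.0]
opening: 0.204
grasp_force: 30.0
```

```bash
python3 steer.py '0 0 -0.02 0 0 0 0;0 0 -0.06 0 0 0 0;-0.02 0 -0.08 0 0 0 0;-0.065 -0.01 -0.08 0 0 -2 0;-0.11 -0.02 -0.08 0 0 -4 0;-0.155 -0.03 -0.08 0 0 -6 0;-0.2 -0.04 -0.08 0 0 -8 0;-0.245 -0.05 -0.08 0 0 -8 0;-0.285 -0.052 -0.08 0 0 -8 0;-0.305 -0.052 -0.07 0 0 -8 0;-0.305 -0.052 -0.05 0 0 -8 0;-0.305 -0.052 -0.043 0 0 -8 0;-0.305 -0.052 -0.043 0 0 -8 0;-0.305 -0.052 -0.043 0 0 -8 0'
python3 - <<'E'
from h import *
st(); c=snap("wrist","w3"); rel((.4994,.0371,.0363))
s=snap("side"); cv2.imwrite("pics/s3.png",cv2.resize(cv2.cvtColor(s["color"][130:240,220:350],cv2.COLOR_RGB2BGR),None,fx=5,fy=5,interpolation=cv2.INTER_CUBIC))
E
```

```text
time_s: 5.95
position: [0.4995, 0.0381, 0.0527]
tcp_rot: [[0.057, 0.998, 0.0], [0.998, -0.057, 0.0], [0.0, 0.0, -1.0]]
force: [-0.8, -0.5, -0.7]
opening: 0.203
grasp_force: 30.0
5.95 [0.4995 0.0381 0.0527] [[0.057, 0.998, 0.0], [0.998, -0.057, 0.0], [0.0, 0.0, -1.0]] F [-0.8 -0.5 -0.7] op 0.203 g 30.0
rel [-0.001  -0.0003  0.0167]
```

View pics/w3.png

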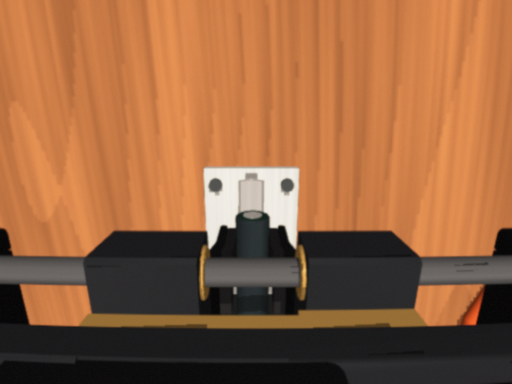

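The held cell, with its tail at (252,215), sits over the rail, whose edges are at columns of about 240–263. Checking the sideways offset numerically.

Run:
```python
from h import *
im=cv2.imread("pics/w3.png"); g=cv2.cvtColor(im,cv2.COLOR_BGR2GRAY)
for r in (190,202,225,229): print(r,g[r,228:278].tolist())
c=snap("wrist"); s=bot.read_state(); R=s["tcp_rot"];p=s["position"]
f=lambda q:(R.T@(q-p)).round(4)
for px,z in (((239.5,202),.033),((263.5,202),.033),((236,227),.057),((269,227),.057)): print(px,f(plane(c,px,z)[0]))
```

```text
190 [238, 237, 235, 236, 238, 238, 237, 237, 235, 226, 195, 166, 173, 194, 198, 198, 199, 199, 201, 201, 201, 202, 201, 200, 197, 196, 197, 197, 198, 199, 201, 201, 199, 185, 166, 176, 214, 233, 235, 235, 235, 236, 236, 235, 235, 235, 237, 237, 238, 237]
202 [238, 236, 235, 235, 236, 237, 236, 236, 234, 229, 205, 169, 172, 192, 199, 199, 199, 197, 200, 202, 203, 203, 202, 200, 197, 197, 197, 197, 198, 200, 201, 203, 198, 182, 162, 180, 220, 233, 235, 234, 236, 236, 236, 235, 235, 235, 237, 237, 236, 236]
225 [230, 234, 233, 233, 234, 233, 221, 168, 77, 34, 33, 34, 37, 38, 39, 42, 43, 43, 45, 45, 46, 47, 49, 49, 50, 49, 50, 51, 50, 50, 51, 52, 50, 51, 47, 45, 42, 40, 37, 36, 56, 128, 201, 230, 234, 235, 236, 235, 233, 220]
229 [37, 32, 26, 29, 27, 29, 26, 27, 28, 32, 36, 34, 37, 39, 41, 43, 44, 45, 44, 46, 46, 47, 49, 49, 50, 50, 49, 50, 50, 49, 51, 50, 49, 50, 47, 44, 41, 40, 38, 32, 31, 26, 24, 27, 26, 26, 27, 28, 35, 36]
(239.5, 202) [ 0.0185 -0.0068  0.0201]
(263.5, 202) [0.0185 0.0076 0.0201]
(236, 227) [ 0.0117 -0.0078 -0.0039]
(269, 227) [ 0.0117  0.0098 -0.0039]
```

```bash
python3 steer.py '0 -0.0009 0.006 0 0 0 0;0 -0.0009 0.012 0 0 0 0;0 -0.0009 0.014 0 0 0 0;0 -0.0009 0.015 0 0 0 0;0 -0.0009 0.015 0 0 0 0;0 -0.0009 0.015 0 0 0 0'
```

```text
time_s: 6.7
position: [0.4985, 0.0376, 0.0375]
tcp_rot: [[0.058, 0.998, 0.0], [0.998, -0.058, 0.0], [0.0, 0.0, -1.0]]
force: [-0.3, -0.2, -0.1]
opening: 0.2
grasp_force: 30.0
```

```bash
python3 steer.py '0 0 0.0007 0 0 0 0;0 0 0.0013 0 0 0 0;0 0 0.0013 0 0 0 0;0 0 0.0013 0 0 0 0'; python3 steer.py '0 0 0.0007 0 0 0 0;0 0 0.0007 0 0 0 0;0 0 0.0007 0 0 0 0'
```

```text
time_s: 7.1
position: [0.4985, 0.0376, 0.0363]
tcp_rot: [[0.058, 0.998, 0.0], [0.998, -0.058, -0.0], [-0.0, 0.0, -1.0]]
force: [-0.2, 0.4, -0.5]
opening: 0.198
grasp_force: 30.0
time_s: 7.4
position: [0.4987, 0.0376, 0.0362]
tcp_rot: [[0.058, 0.998, 0.001], [0.998, -0.058, -0.0], [-0.0, 0.001, -1.0]]
force: [0.3, -0.1, 5.0]
opening: 0.199
grasp_force: 30.0
```

```bash
python3 steer.py '-0.003 0.0001 -0.0005 0 0 0 0;-0.006 0.0001 -0.0005 0 0 0 0;-0.009 0.0001 -0.0005 0 0 0 0;-0.011 0.0001 -0.0005 0 0 0 0;-0.013 0.0001 -0.0005 0 0 0 0;-0.015 0.0001 -0.0005 0 0 0 0;-0.017 0.0001 -0.0005 0 0 0 0;-0.017 0.0001 -0.0005 0 0 0 0;-0.017 0.0001 -0.0005 0 0 0 0'
```

```text
time_s: 8.3
position: [0.4977, 0.0205, 0.0362]
tcp_rot: [[0.058, 0.998, 0.0], [0.998, -0.058, -0.0], [-0.0, 0.0, -1.0]]
force: [0.3, 3.2, 4.9]
opening: 0.201
grasp_force: 30.0
```

```bash
python3 steer.py '-0.003 0 -0.0004 0 0 0 0;-0.006 0 -0.0004 0 0 0 0;-0.009 0 -0.0004 0 0 0 0;-0.012 0 -0.0004 0 0 0 0;-0.015 0 -0.0004 0 0 0 0;-0.015 0 -0.0004 0 0 0 0;-0.015 0 -0.0004 0 0 0 0'
python3 - <<'E'
from h import *
s=snap("side"); cv2.imwrite("pics/s4.png",cv2.resize(cv2.cvtColor(s["color"][130:240,220:350],cv2.COLOR_RGB2BGR),None,fx=5,fy=5,interpolation=cv2.INTER_CUBIC))
E
```

```text
time_s: 9.0
position: [0.4966, 0.0053, 0.0363]
tcp_rot: [[0.058, 0.998, -0.0], [0.998, -0.058, -0.0], [-0.0, -0.0, -1.0]]
force: [0.9, -0.6, 1.2]
opening: 0.205
grasp_force: 30.0
```

View pics/s4.png

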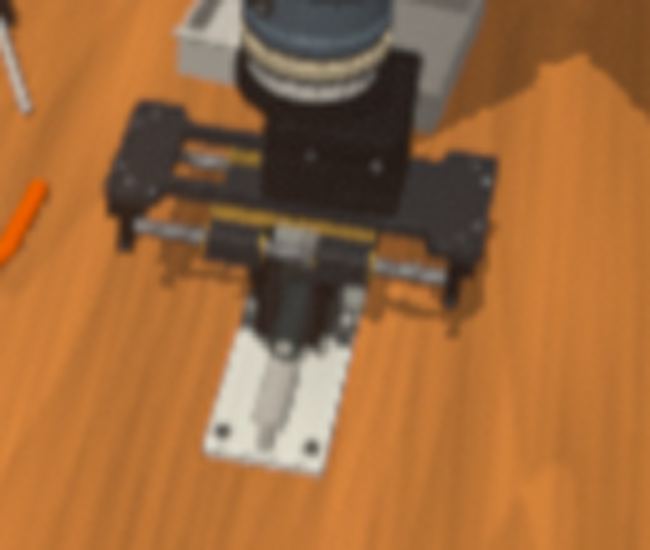

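The side crop shows the cell's tail at (285,345) following the gripper with a small force, so the nose is in the bore. Continuing towards the plate.

```bash
python3 steer.py '-0.003 0 0 0 0 0 0;-0.006 0 0 0 0 0 0;-0.009 0 0 0 0 0 0;-0.011 0 0 0 0 0 0;-0.013 0 0 0 0 0 0;-0.014 0 0 0 0 0 0;-0.014 0 0 0 0 0 0'
```

```text
time_s: 9.75
position: [0.4958, -0.0085, 0.0364]
tcp_rot: [[0.058, 0.998, -0.0], [0.998, -0.058, -0.0], [-0.0, -0.0, -1.0]]
force: [-0.1, -0.4, -0.6]
opening: 0.201
grasp_force: 30.0
```

```bash
python3 steer.py '-0.001 0 0 0 0 0 0;-0.002 0 0 0 0 0 0;-0.002 0 0 0 0 0 0;-0.002 0 0 0 0 0 0.5;-0.002 0 0 0 0 0 0.5;-0.002 0 0 0 0 0 0.5;-0.002 0 0 0 0 0 0.5;-0.002 0 -0.02 0 0 0 0.5;-0.002 0 -0.05 0 0 0 0.5;-0.002 0 -0.055 0 0 0 0.5;-0.002 0 -0.055 0 0 0 0.5;-0.03 0 -0.055 0 0 0 0.5;-0.04 0 -0.055 0 0 0 0.5;-0.04 0 -0.055 0 0 0 0.5;-0.04 0 -0.055 0 0 0 0.5'
python3 - <<'E'
from h import *
c=snap("wrist","w5")
s=snap("top"); cv2.imwrite("pics/t5.png",cv2.resize(cv2.cvtColor(s["color"][160:240,210:330],cv2.COLOR_RGB2BGR),None,fx=6,fy=6,interpolation=cv2.INTER_CUBIC))
E
```

```text
time_s: 11.25
position: [0.4929, -0.048, 0.0908]
tcp_rot: [[0.059, 0.998, -0.002], [0.998, -0.059, 0.001], [0.001, -0.002, -1.0]]
force: [-0.7, -0.3, 0.5]
opening: 0.498
grasp_force: 0.0
```

View pics/w5.png

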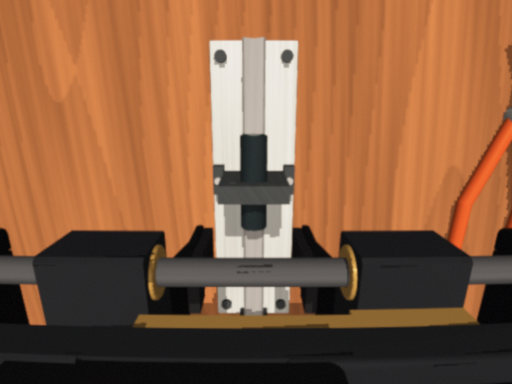

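The cell is through the bore: tail at row 135, plate at rows 172–203, nose at row 230. Now measuring where to grip the nose.

Run:
```python
from h import *
c=snap("wrist"); s=bot.read_state(); R=s["tcp_rot"];p=s["position"]; g=cv2.cvtColor(c["color"],cv2.COLOR_RGB2GRAY)
f=lambda px,z:(R.T@(plane(c,px,z)[0]-p)).round(4)
print(g[198:240,254].tolist()); print(g[215,228:282].tolist())
print(g[150,228:282].tolist())
print("nose",f((254,230),.04),"platefar top",f((230,203),.06),"tail",f((254,135),.049),"lat",f((241,215),.045),f((267,215),.045)); st()
```

```text
[80, 80, 81, 79, 78, 75, 65, 48, 33, 29, 28, 30, 29, 30, 36, 43, 44, 44, 45, 44, 44, 44, 45, 46, 45, 44, 43, 45, 45, 43, 43, 44, 55, 91, 117, 123, 125, 125, 125, 125, 128, 141]
[148, 148, 149, 147, 147, 146, 147, 148, 149, 152, 151, 145, 118, 59, 29, 31, 37, 39, 43, 46, 44, 45, 46, 45, 46, 46, 44, 44, 43, 42, 43, 40, 40, 36, 33, 31, 31, 51, 99, 144, 155, 155, 155, 154, 153, 152, 153, 154, 155, 154, 154, 154, 161, 189]
[226, 226, 226, 224, 222, 222, 224, 225, 227, 227, 222, 189, 103, 39, 31, 33, 36, 36, 38, 40, 42, 44, 43, 46, 46, 46, 48, 46, 47, 47, 44, 45, 44, 42, 39, 36, 33, 41, 84, 164, 220, 229, 229, 229, 228, 229, 227, 227, 227, 229, 230, 230, 229, 229]
nose [-0.0119  0.002   0.0511] platefar top [ 0.0145 -0.0135  0.0311] tail [0.0564 0.0019 0.0421] lat [ 0.0012 -0.0071  0.0461] [0.0012 0.011  0.0461]
11.4 [ 0.4932 -0.0475  0.0911] [[0.057, 0.998, -0.001], [0.998, -0.057, 0.001], [0.0, -0.001, -1.0]] F [-0.3  0.5 -0.1] op 0.496 g 0.0
```

```bash
python3 steer.py '0 0.0004 0.02 0 0 0 0.5;0 0.0004 0.045 0 0 0 0.5;0 0.0004 0.055 0 0 0 0.5;0 0.0004 0.058 0 0 0 0.5;0 0.0004 0.058 0 0 0 0.5;0 0.0004 0.058 0 0 0 0.5;0 0.0004 0.058 0 0 0 0.5;0 0.0004 0.058 0 0 0 0;0 0.0004 0.058 0 0 0 0;0 0.0004 0.058 0 0 0 0;0 0.0004 0.058 0 0 0 0;0 0.0004 0.058 0 0 0 0'
```

```text
time_s: 12.6
position: [0.4936, -0.0483, 0.0335]
tcp_rot: [[0.058, 0.998, -0.001], [0.998, -0.058, 0.0], [0.0, -0.001, -1.0]]
force: [-1.4, -1.4, 2.8]
opening: 0.205
grasp_force: 30.0
```

```bash
python3 steer.py '-0.003 0 0 0 0 0 0;-0.007 0 0 0 0 0 0;-0.011 0 0 0 0 0 0;-0.015 0 0 0 0 0 0;-0.02 0 0 0 0 0 0;-0.025 0 0 0 0 0 0;-0.03 0 0 0 0 0 0;-0.035 0 0 0 0 0 0;-0.04 0 0 0 0 0 0;-0.045 0 0 0 0 0 0;-0.049 0 0 0 0 0 0;-0.053 0 0 0 0 0 0;-0.056 0 0 0 0 0 0;-0.056 0 0 0 0 0 0;-0.056 0 0 0 0 0 0'
```

```text
time_s: 14.1
position: [0.4904, -0.1048, 0.0335]
tcp_rot: [[0.058, 0.998, -0.001], [0.998, -0.058, -0.0], [-0.0, -0.001, -1.0]]
force: [-1.8, 2.1, 5.4]
opening: 0.202
grasp_force: 30.0
```

```bash
python3 steer.py '0 0 -0.0003 0 0 0 0.25;0 0 -0.0003 0 0 0 0.35;0 0 -0.0003 0 0 0 0.5;0 0 -0.0003 0 0 0 0.5;0 0 -0.02 0 0 0 0.5;0 0 -0.06 0 0 0 0.5;0 0 -0.1 0 0 0 0.5;0.04 0 -0.13 0 0 0 0.5;0.04 0 -0.13 0 0 0 0.5;0.04 0 -0.13 0 0 0 0.5'
python3 - <<'E'
from h import *
c=snap("wrist","w6"); st(); rel((.5286+.015*.197,.3226+.015*.98,.0105))
E
```

```text
time_s: 15.1
position: [0.4933, -0.0639, 0.164]
tcp_rot: [[0.055, 0.998, 0.002], [0.998, -0.055, -0.001], [-0.001, 0.002, -1.0]]
force: [-0.2, 0.4, -0.1]
opening: 0.503
grasp_force: 0.0
15.15 [ 0.4927 -0.0642  0.1631] [[0.057, 0.998, -0.0], [0.998, -0.057, -0.0], [-0.0, -0.0, -1.0]] F [ 0.5 -0.3  0. ] op 0.501 g 0.0
rel [0.4031 0.0161 0.1525]
```

View pics/w6.png

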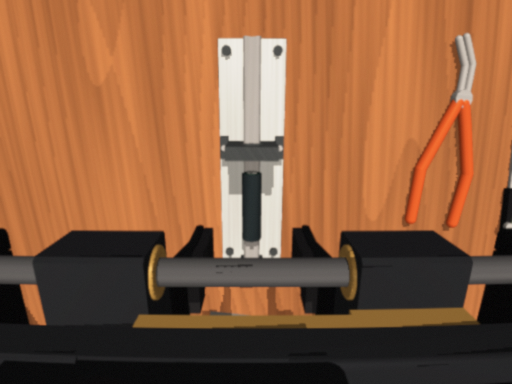

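The sound cell lies on the outfeed rail (rows 172–240), clear of the plate (rows 142–160). Now for the other cell, gripped at its centre.

```bash
python3 steer.py '0.03 0.001 0 0 0 0 0.5;0.075 0.002 0 0 0 2 0.5;0.12 0.003 0 0 0 4 0.5;0.165 0.005 0 0 0 6 0.5;0.21 0.007 0 0 0 8.2 0.5;0.255 0.009 0.02 0 0 8.2 0.5;0.3 0.011 0.05 0 0 8.2 0.5;0.345 0.013 0.08 0 0 8.2 0.5;0.38 0.013 0.11 0 0 8.2 0.5;0.388 0.013 0.13 0 0 8.2 0.5;0.388 0.013 0.14 0 0 8.2 0.5;0.388 0.013 0.149 0 0 8.2 0.5;0.388 0.013 0.1525 0 0 8.2 0.5;0.388 0.013 0.1525 0 0 8.2 0.5;0.388 0.013 0.1525 0 0 8.2 0.5'
```

```text
time_s: 16.65
position: [0.5293, 0.3216, 0.012]
tcp_rot: [[0.201, 0.98, 0.001], [0.98, -0.201, 0.0], [0.001, 0.001, -1.0]]
force: [0.3, 0.2, -0.0]
opening: 0.502
grasp_force: 0.0
```

```bash
python3 steer.py '0 0 0 0 0 0 0.5;0 0 0 0 0 0 0;0 0 0 0 0 0 0;0 0 0 0 0 0 0;0 0 0 0 0 0 0;0 0 0 0 0 0 0'
```

```text
time_s: 17.25
position: [0.5284, 0.3225, 0.0111]
tcp_rot: [[0.199, 0.98, 0.0], [0.98, -0.199, 0.0], [0.0, 0.0, -1.0]]
force: [-0.2, -0.3, 1.5]
opening: 0.24
grasp_force: 30.0
```

```bash
python3 steer.py '0 0 -0.02 0 0 0 0;0 0 -0.06 0 0 0 0;-0.02 0.002 -0.09 0 0 0 0;-0.06 0.006 -0.09 0 0 -2 0;-0.105 0.01 -0.09 0 0 -4 0;-0.15 0.015 -0.09 0 0 -6 0;-0.195 0.02 -0.09 0 0 -8.2 0;-0.24 0.025 -0.09 0 0 -8.2 0;-0.28 0.029 -0.09 0 0 -8.2 0;-0.2985 0.0293 -0.08 0 0 -8.2 0;-0.2985 0.0293 -0.06 0 0 -8.2 0;-0.2985 0.0293 -0.04 0 0 -8.2 0;-0.2985 0.0293 -0.032 0 0 -8.2 0;-0.2985 0.0293 -0.028 0 0 -8.2 0;-0.2985 0.0293 -0.028 0 0 -8.2 0;-0.2985 0.0293 -0.028 0 0 -8.2 0'
```

```text
time_s: 18.85
position: [0.498, 0.0242, 0.0394]
tcp_rot: [[0.057, 0.998, 0.001], [0.998, -0.057, -0.0], [-0.0, 0.001, -1.0]]
force: [-0.7, 0.7, -0.3]
opening: 0.237
grasp_force: 30.0
```

```bash
python3 steer.py '0 -0.0002 0.0008 0 0 0 0;0 -0.0002 0.0014 0 0 0 0;0 -0.0002 0.0016 0 0 0 0;0 -0.0002 0.0016 0 0 0 0'; python3 steer.py '-0.003 0 0 0 0 0 0;-0.006 0 0 0 0 0 0;-0.008 0 0 0 0 0 0;-0.01 0 0 0 0 0 0;-0.011 0 0 0 0 0 0;-0.011 0 0 0 0 0 0'
```

```text
time_s: 19.25
position: [0.4978, 0.0241, 0.0381]
tcp_rot: [[0.057, 0.998, 0.001], [0.998, -0.057, -0.0], [-0.0, 0.001, -1.0]]
force: [-1.8, 0.3, 5.4]
opening: 0.24
grasp_force: 30.0
time_s: 19.85
position: [0.4972, 0.0137, 0.038]
tcp_rot: [[0.058, 0.998, 0.002], [0.998, -0.058, 0.001], [0.001, 0.002, -1.0]]
force: [-0.3, 4.0, 6.9]
opening: 0.237
grasp_force: 30.0
```

```bash
python3 steer.py '-0.001 0 -0.0003 0 0 0 0;-0.001 0 -0.0003 0 0 0 0;-0.002 0 -0.0003 0 0 0 0;-0.002 0 -0.0003 0 0 0 0'; python3 steer.py '-0.0007 0 0 0 0 0 0;-0.0007 0 0 0 0 0 0;-0.0014 0 0 0 0 0 0;-0.0014 0 0 0 0 0 0'
```

```text
time_s: 20.25
position: [0.4971, 0.0114, 0.0381]
tcp_rot: [[0.058, 0.998, 0.001], [0.998, -0.058, 0.0], [0.001, 0.001, -1.0]]
force: [1.5, 4.1, 6.0]
opening: 0.236
grasp_force: 30.0
time_s: 20.65
position: [0.497, 0.0101, 0.038]
tcp_rot: [[0.058, 0.998, 0.001], [0.998, -0.058, 0.001], [0.001, 0.001, -1.0]]
force: [1.3, 3.7, 6.6]
opening: 0.238
grasp_force: 30.0
```

```bash
python3 steer.py '-0.0007 0 0 0 0 0 0;-0.0007 0 0 0 0 0 0;-0.0014 0 0 0 0 0 0;-0.0014 0 0 0 0 0 0'
```

```text
time_s: 21.05
position: [0.497, 0.0088, 0.0381]
tcp_rot: [[0.058, 0.998, 0.001], [0.998, -0.058, 0.001], [0.001, 0.001, -1.0]]
force: [0.9, 4.7, 6.9]
opening: 0.236
grasp_force: 30.0
```

```bash
python3 steer.py '-0.0007 0 0 0 0 0 0;-0.0014 0 0 0 0 0 0;-0.0014 0 0 0 0 0 0'; python3 steer.py '-0.0007 0 0 0 0 0 0;-0.0014 0 0 0 0 0 0;-0.0014 0 0 0 0 0 0'
```

```text
time_s: 21.35
position: [0.4969, 0.0085, 0.0381]
tcp_rot: [[0.06, 0.998, 0.002], [0.998, -0.06, 0.002], [0.002, 0.001, -1.0]]
force: [1.8, 9.7, 5.3]
opening: 0.237
grasp_force: 30.0
time_s: 21.65
position: [0.4969, 0.0083, 0.038]
tcp_rot: [[0.061, 0.998, 0.002], [0.998, -0.061, 0.004], [0.004, 0.002, -1.0]]
force: [3.4, 14.9, 5.7]
opening: 0.237
grasp_force: 30.0
```

It is blocked at the plate: force is up to 15 N with no advance. That confirms this cell is bulged, so I back off and carry it to the tray.

```bash
python3 steer.py '0.004 0 0 0 0 0 0;0.01 0 -0.002 0 0 0 0;0.012 0 -0.02 0 0 0 0;0.012 0 -0.06 0 0 0 0;0 0.002 -0.085 0 0 0 0;-0.035 0.005 -0.085 0 0 2 0;-0.08 0.01 -0.085 0 0 4 0;-0.125 0.014 -0.085 0 0 6 0;-0.17 0.018 -0.085 0 0 6.5 0;-0.215 0.022 -0.085 0 0 6.5 0;-0.26 0.026 -0.085 0 0 6.5 0;-0.295 0.028 -0.085 0 0 6.5 0;-0.306 0.028 -0.07 0 0 6.5 0;-0.306 0.028 -0.04 0 0 6.5 0;-0.306 0.028 -0.01 0 0 6.5 0;-0.306 0.028 0.01 0 0 6.5 0;-0.306 0.028 0.02 0 0 6.5 0;-0.306 0.028 0.023 0 0 6.5 0;-0.306 0.028 0.023 0 0 6.5 0;-0.306 0.028 0.023 0 0 6.5 0'
```

```text
time_s: 23.65
position: [0.5072, -0.3019, 0.0155]
tcp_rot: [[0.17, 0.985, 0.001], [0.985, -0.17, -0.001], [-0.001, 0.001, -1.0]]
force: [-0.4, -0.5, -0.1]
opening: 0.24
grasp_force: 30.0
```

```bash
python3 steer.py '0 0 0.002 0 0 0 0;0 0 0.004 0 0 0 0;0 0 0.0048 0 0 0 0;0 0 0.0048 0 0 0 0'; python3 steer.py '0 0 0.0005 0 0 0 0;0 0 0.001 0 0 0 0;0 0 0.001 0 0 0 0'
```

```text
time_s: 24.05
position: [0.5067, -0.3017, 0.0101]
tcp_rot: [[0.17, 0.985, 0.0], [0.985, -0.17, -0.0], [-0.0, 0.0, -1.0]]
force: [-0.2, 1.6, 0.8]
opening: 0.24
grasp_force: 30.0
time_s: 24.35
position: [0.5068, -0.3018, 0.01]
tcp_rot: [[0.17, 0.985, 0.0], [0.985, -0.17, -0.0], [-0.0, 0.001, -1.0]]
force: [-1.7, 0.9, 7.2]
opening: 0.232
grasp_force: 30.0
```

```bash
python3 steer.py '0 0 -0.0008 0 0 0 0;0 0 -0.0008 0 0 0 0.27;0 0 -0.0008 0 0 0 0.3;0 0 -0.0008 0 0 0 0.4;0 0 -0.0008 0 0 0 0.5;0 0 -0.0008 0 0 0 0.5;0 0 -0.02 0 0 0 0.5;0 0 -0.06 0 0 0 0.5;0 0 -0.1 0 0 0 0.5;0 0 -0.15 0 0 0 0.5;0 0 -0.19 0 0 0 0.5;0 0 -0.2 0 0 0 0.5;0 0 -0.2 0 0 0 0.5;0 0 -0.2 0 0 0 0.5;0 0 -0.2 0 0 0 0.5'
python3 - <<'E'
from h import *
c=snap("wrist"); t=snap("side")
a=cv2.cvtColor(c["color"],cv2.COLOR_RGB2BGR)[:260,60:440]; b=cv2.resize(cv2.cvtColor(t["color"],cv2.COLOR_RGB2BGR)[100:240,230:330],None,fx=2.6,fy=2.6)[:260]
h=min(len(a),len(b)); cv2.imwrite("pics/fin.png",np.hstack([a[:h],b[:h]]))
st()
E
```

```text
time_s: 25.85
position: [0.5054, -0.3006, 0.2064]
tcp_rot: [[0.17, 0.985, -0.004], [0.985, -0.17, 0.003], [0.003, -0.004, -1.0]]
force: [0.3, 0.3, -0.4]
opening: 0.5
grasp_force: 0.0
25.95 [ 0.5057 -0.3009  0.2067] [[0.17, 0.985, -0.003], [0.985, -0.17, 0.003], [0.002, -0.004, -1.0]] F [ 0.4 -0.1 -0.2] op 0.501 g 0.0
```

View pics/fin.png

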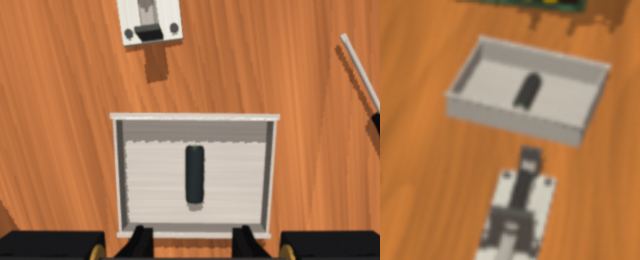

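The bulged cell lies in the tray at (194,174). The sound cell is on the rail between the plate and the stop, at about (522,190) in the side crop.

```bash
python3 -c "
from rig import bot, job, capture
print(job.hand_in())"
```

```text
the job is handed in; nothing more can be done
None
```

The sound cell went through the bore and lies on the outfeed rail between the gauge plate and the end stop; the bulged cell was stopped by the plate and now lies in the scrap tray; I handed the job in at about 26 s.

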